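# Close the jar on the ink carousel and hold it at the pointer

### The job

On the desk carousel, the lid of the tall jar stands a little proud: first press it fully home while the jar is still where it is. Then take the flat grip on top of the carousel's spindle and turn the carousel until the tall jar stands right at the small pointer on the foot, and finish with the carousel held still there, the grip still pinched in the fingers. Do not disturb the cup, the loose bottle and the tape measure standing round it.

Things in the scene. Friction and masses are not known exactly. Their poses are not given: they have to be found in the camera images.
- pointer (a point): Top of the small diamond-shaped aluminium post, 28 mm high and 28 mm across its corners, on a dark tab that sticks out from the carousel's fixed round foot (196 mm across). It marks the carousel's front, 127 mm from the turning axis (horizontally from grip_center). The carousel stands elsewhere and turned a little in each start; the foot cannot move.
- turntable (a joint): Turn of the round grey tray (214 mm across, top 27 mm above the desk) in rad, counter-clockwise from above positive; 0 = tall jar in line with the pointer. Turns easily (0.02 N m), stops at +-3.1. Fixed on it, 70 mm from the axis, 90 degrees apart: tall white jar, ink bottle (top 122 mm above the desk), low white jar with lid on, another ink bottle.
- jar_lid (a joint): How far the tall jar's lid is pressed down, in m: 0 = 8 mm proud, 0.008 = fully home on its stop. It moves straight down against about 5 N of friction and stays where it is left.
- lid_top (a point): Centre of the top of the tall jar's lid: flat round black lid, 50 mm across, 16 mm high. The top is about 148 mm above the desk when proud and 140 mm when home. It is 70 mm horizontally from the turning axis and turns with the tray.
- grip_center (a point): Centre of the black flat grip on top of the steel spindle, on the turning axis, 166 mm above the desk. It is 56 mm long, 16 mm thick, 28 mm high (152 to 180 mm above the desk), fixed to the tray; its long side lies along the line from the axis to the tall jar. This point's own x axis points from the tall jar towards the axis.
- cup: Loose dark empty pen cup, 78 mm across, 96 mm high, to the left; origin at the centre of its underside. Leave alone.
- spare_bottle: Loose small ink bottle, 39 mm across, 90 mm high, front left on the desk, not on the tray; origin at the centre of its underside. Leave alone.
- measure: Loose pocket tape measure, 62 x 73 x 35 mm, to the right; origin at the centre of its underside. Leave alone.

How it is judged (in metres and radians):
On the way, in this order (a step that is already met when the one before it is completed fails the run):
1. the tall jar's lid is pressed home while the jar is still away from the pointer (value of joint jar_lid above 0.0068 m and value of joint turntable above 0.3 rad), for 0.2 s.
2. the fingers hold the grip with the tall jar at the pointer (value of joint turntable between -0.12 and 0.12 rad and contact force between the fingers and grip above 2 N), for 0.2 s.
At the end, for the whole second after the job is handed in: The tall jar's lid is home (within 1.2 mm), the jar stands at the pointer within 0.12 rad (about 8 mm at the jar), the carousel is still (under 0.05 rad/s), and the fingers hold its grip with more than 2 N (all of step 2 and value of joint jar_lid above 0.0068 m and velocity of joint turntable between -0.05 and 0.05 rad/s); the arm keeps its last pose, push and grip.
It fails at once if the cup, the spare bottle or the tape measure is moved more than 20 mm or tipped (distance of any of cup, spare_bottle, measure from where it was at the start of the episode above 0.02 m or angle between any of cup, spare_bottle, measure's own z axis and vertical above 0.4 rad).
It also fails if it takes over 40 s, if anything falls off the work surface, if the arm or the gripper's body presses on something with over 40 N, if the wrist force passes 120 N, or if a joint passes its speed limit or range.

### The arm

A 7-joint arm with a two-finger parallel gripper is mounted at the origin on a cart in front of the work surface, level with it; the furniture and walls round the work are solid. World frame = base frame: x ahead of the robot, y to its left, z up, the work surface at z = 0. Lengths are in mm, angles in rad, forces in N, time in s.
With the tool pointing down it reaches from about 400 to 875 mm from the base axis. Payload 4.4 kg.
Tool frame: the origin (TCP) lies at the very end of the fingers, on their centre line; the grasp point (between the pads) lies 19 mm behind it; z points along the fingers, x is the direction in which the jaws open and shut, and the axes are right-handed (so a half turn about z gives the same grasp; the last joint's range is limited). The gripper opens to 85 mm and grips with 20 to 120 N. Pads are 22 mm wide; open, the fingers measure 114 mm over their backs; the gripper's body (76 mm by 85 mm) begins 54 mm behind the grasp point. The pads swing forward as they close: fully open they stand 13 mm farther back than shut.
Start: joints at [1.083, 0.628, 0.038, 1.517, -0.027, 0.996, -0.02], TCP at [266.14, -593.032, 231.313] pointing down, gripper open.
Joint ranges: [-3.06, 3.06], [-0.37, 2.12], [-1.25, 1.32], [0.18, 2.47], [-1.1, 4.24], [0.23, 1.98], [-2.94, 2.94]. Speed limits (rad/s): [2.57, 2.57, 3.14, 3.14, 3.14, 3.14, 3.14].

### API

Orientations are given as [roll, pitch, yaw] about the fixed x, y, z axes, in that order (R = Rz(yaw) Ry(pitch) Rx(roll)).
In Python, from cell import ctrl, get_image, job, models gives the robot as it stands.
- The arm moves only by the tool move_arm, never from a script. Its argument "moves" is a list that holds one entry, the list of rows, each a list of 6 numbers: the shift along the tool's x, y, z in m, then the turn, a rotation vector about the tool's x, y, z in rad. A call has 1 to 20 rows; each row is the pose to reach, as a shift and turn from the pose commanded when the call began, along the tool's axes at that moment; what a row does not reach only later rows make up. A row lasts 1/8 s, in which the tool goes at most 62.5 mm and 10.7 degrees, less where a joint would pass 70% of its speed; a pose out of reach is approached as far as the arm can. A call with a gripper value outside its range is refused whole. "jaw" is the opening, from 0 (shut) to 1 (fully open), set as the call begins (left out, the last holds). The fingers move at their own pace and stop on an object; the grip force is fixed at half the most. Time passes only in rows, so rows that repeat a pose let the fingers close. It gives the time, the measured TCP pose, the force and the opening at its end, in the units of the state.
- ctrl.read_state(): the state, without advancing time (a new reading comes with each control period).
- get_image(name): name is "scene" or "top" or "wrist"; returns a dict with "color" (480x640x3 uint8, blue, green, red), "fov_y" (degrees; the focal length in pixels is half the picture's height over the tangent of half this angle, whatever the lens; pixels are square), "cx", "cy" (the principal point, pixels), "k1" (the pictures are not rectified: a ray, as slopes to the right and down, at radius r is drawn at 1 + k1 r^2 times it, then the intrinsics apply), "origin" and "orientation" of the camera in the world; the wrist camera has in their place "hand_eye" (4x4, takes a point from camera to tool coordinates, whose origin is the TCP and whose axes are the tool frame's). Camera axes: x right, y up, looking along -z (the intrinsics and any distortion apply to the point x, -y, -z); pixel columns grow to the right and rows downward; lengths in mm; the calibration is good to about 2 mm. A picture is of the moment at which its call begins: read the wrist's pose just before it. There is no depth.
- job.finish_job(): hands the job in, once; it reports no verdict.
Trained networks look in the newest picture that a camera, given by its name, has taken for a name from the list of things; names that differ only in an ending like _2 or _b are one class to them, and where a whole thing is asked for, a point or a joint stands for the part that bears it (a point fixed in the world has none). Each returns a list of dicts, best first, with "score" (0 to 1); they miss things now and then, are a little off and sometimes report something else, mostly with a low value. They report only what shows in the picture. A call takes as long as a camera call.
- models.cut_out(camera, thing): "pixels" (480x640 bool, what is visible of it) and "uv" ([column, row] in pixels, amid what is visible of it).
- models.place_of(camera, thing): "uv" ([column, row] in pixels: a listed point, or the origin of a listed thing).
The state is a dict: "clock": time; "qpos": joint angles; "qd": joint speeds; "tau": joint torques, N m; "eef_pos": TCP position; "tool_rot": TCP orientation; "force": force on the tool from outside, world axes, zero at the start; "torque": the same for the moment, N m; "width": finger opening in mm.
Only numpy, scipy, OpenCV 4.12 (cv2) and the standard library are available. Lean on these libraries where they do the work, as an engineer would, in place of code of your own. Each camera call takes 0.05 s, during which the arm holds its last target.

## Working session

There is one attempt and no reset: what is moved stays moved. The work goes in short steps, Python scripts to look and compute and a tool call to move; the robot and the scene stay as the last step left them, time stands still between calls to the robot, and variables do not carry over. Pictures are saved under pics/ and viewed, and the job is handed in when it is done.

Besides the shell and the picture viewer there is one more tool, called after "Call:" by a JSON object that holds its "api" and its "payload", one argument or row to a line. move_arm: Moves the arm, as the interface text tells. Its arguments: {"type":"object","properties":{"moves":{"type":"array","items":{"type":"array","items":{"type":"array","items":{"type":"number"}}}},"jaw":{"type":"number"}},"required":["moves"]}

```bash
ls; mkdir -p pics; cat > h.py <<'E'
import numpy as np, cv2
from cell import ctrl,get_image,job,models
from scipy.spatial.transform import Rotation as R
def toR(o):
    o=np.array(o,float)
    if o.shape==(3,3): return o
    if o.size==4: return None
    return R.from_euler('xyz',o).as_matrix()
def cam(im,st=None):
    if 'hand_eye' in im:
        H=np.array(im['hand_eye']); T=np.eye(4); T[:3,:3]=toR(st['tool_rot']); T[:3,3]=st['eef_pos']
        M=T@H; return M[:3,3],M[:3,:3]
    return np.array(im['origin'],float),toR(im['orientation'])
def ray(im,uv,st=None):
    o,Rm=cam(im,st); f=240/np.tan(np.radians(im['fov_y'])/2)
    d=np.array([(uv[0]-im['cx'])/f,(uv[1]-im['cy'])/f]); s=d.copy()
    for _ in range(30): s=d/(1+im['k1']*(s@s))
    v=Rm@np.array([s[0],-s[1],-1]); return o,v/np.linalg.norm(v)
def atz(im,uv,z,st=None):
    o,v=ray(im,uv,st); return o+v*(z-o[2])/v[2]
E
python3 - <<'E'
from h import *
print(ctrl.read_state())
Z=dict(pointer=28,lid_top=148,grip_center=166,cup=0,spare_bottle=0,measure=0)
for n in ['scene','top','wrist']:
    st=ctrl.read_state(); im=get_image(n); cv2.imwrite(f'pics/{n}0.png',im['color'])
    print(n,{k:v for k,v in im.items() if k!='color'})
    for t,z in Z.items():
        for r in models.place_of(n,t)[:2]:
            print(t,np.round(r['score'],2),np.round(r['uv'],1),np.round(atz(im,r['uv'],z,st),1))
E
```

```text
pics
{'clock': 0.0, 'qpos': array([ 1.08322449,  0.62936735,  0.03845968,  1.51841343, -0.02701838,
        0.99629856, -0.01999251]), 'qd': array([ 0.00172871,  0.00026997,  0.00095822, -0.00161394, -0.00146549,
        0.0006388 , -0.00070734]), 'tau': array([ 6.06809135e-04, -5.63403583e+01,  1.22561339e+00, -1.93446761e+01,
        1.06080904e-02,  1.06984875e-02, -2.47553402e-05]), 'eef_pos': array([ 265.84877574, -592.43234106,  230.36114133]), 'tool_rot': array([ 3.14156953e+00,  1.96805956e-03, -1.14904239e+00]), 'force': array([0.08468102, 0.44117197, 0.21762776]), 'torque': array([-0.04151344, -0.0198624 ,  0.02648691]), 'width': 85.33738903940912}
scene {'fov_y': 46.95444803098965, 'cx': 312.4094901637046, 'cy': 241.2368985750315, 'k1': -0.06888167922387123, 'origin': array([ -95.58063312,  480.03943305, 1052.63044057]), 'orientation': array([ 0.7307356 , -0.00237771, -2.36986344])}
pointer 0.72 [364.7 245. ] [ 441.7 -261.4   28. ]
lid_top 0.88 [342.  178.8] [ 559.7 -300.4  148. ]
grip_center 0.53 [325.5 186.4] [ 556.5 -237.5  166. ]
cup 0.96 [201.5 337.1] [537.3 179.4   0
[... 464 characters left out ...]
396.2 205.5] [ 549.8 -316.   148. ]
grip_center 0.61 [363.4 201. ] [ 559.6 -232.2  166. ]
cup 0.82 [213.4 223. ] [538.9 173.    0. ]
spare_bottle 0.75 [228.2 281.6] [376.1 131.9   0. ]
measure 0.91 [436.1 259.6] [ 424.5 -437.9    0. ]
wrist {'fov_y': 65.1651283253615, 'cx': 319.80120648177706, 'cy': 238.353017618414, 'k1': -0.07858151332763187, 'hand_eye': array([[ 9.99999538e-01, -3.00447212e-04, -9.12600724e-04,
        -2.19964109e-01],
       [-5.69519650e-04, -9.50348393e-01, -3.11187417e-01,
        -7.91323819e+01],
       [-7.73793239e-04,  3.11187793e-01, -9.50348125e-01,
        -1.43566137e+02],
       [ 0.00000000e+00,  0.00000000e+00,  0.00000000e+00,
         1.00000000e+00]])}
```

View pics/scene0.png

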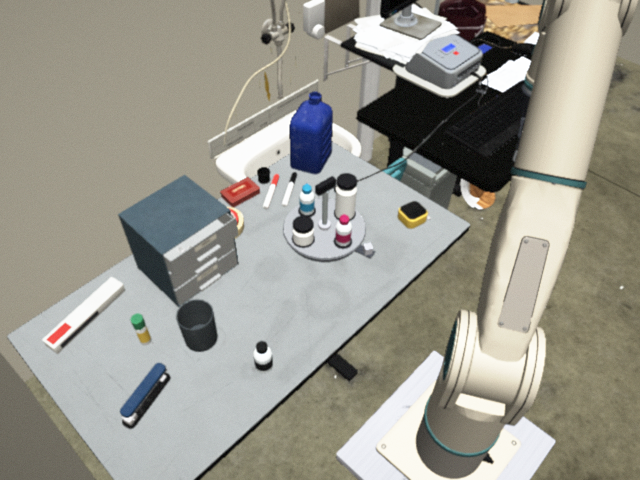

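View pics/top0.png

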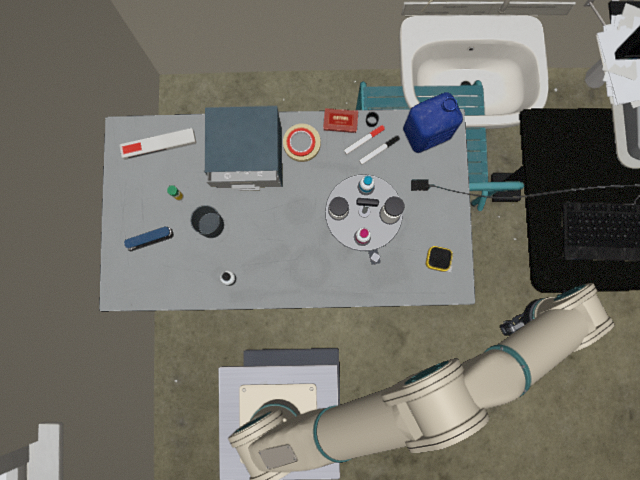

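The tall jar is at (393,207) in the top view, to the right of the axis. The pointer is at (375,257), towards the robot, so the turn is about +1.3 rad. Next I'll triangulate.

```bash
python3 - <<'E'
from h import *
ims={n:get_image(n) for n in ['scene','top']}
for t in ['lid_top','grip_center','pointer']:
    P=[models.place_of(n,t) for n in ims]
    A=np.zeros((3,3));b=np.zeros(3)
    for (n,im),p in zip(ims.items(),P):
        print(t,n,[(np.round(q['uv'],1),round(q['score'],2)) for q in p])
        o,v=ray(im,p[0]['uv']);M=np.eye(3)-np.outer(v,v);A+=M;b+=M@o
    print('  tri',np.round(np.linalg.solve(A,b),1))
c=ims['top']['color'][160:280,300:460];cv2.imwrite('pics/topz.png',cv2.resize(c,None,fx=5,fy=5,interpolation=2))
c=ims['scene']['color'][160:280,260:420];cv2.imwrite('pics/scz.png',cv2.resize(c,None,fx=5,fy=5,interpolation=2))
E
```

```text
lid_top scene [(array([345. , 176.4]), 0.72)]
lid_top top [(array([395.7, 203.4]), 0.68)]
  tri [ 557.6 -313.3  148.3]
grip_center scene [(array([327., 187.]), 0.6), (array([412.1, 215.6]), 0.52)]
grip_center top [(array([366.1, 202.2]), 0.49)]
  tri [ 555.7 -239.9  163.4]
pointer scene [(array([364.9, 247.1]), 0.9)]
pointer top [(array([374.3, 260. ]), 0.63)]
  tri [ 431.1 -261.8   26.3]
```

View pics/topz.png

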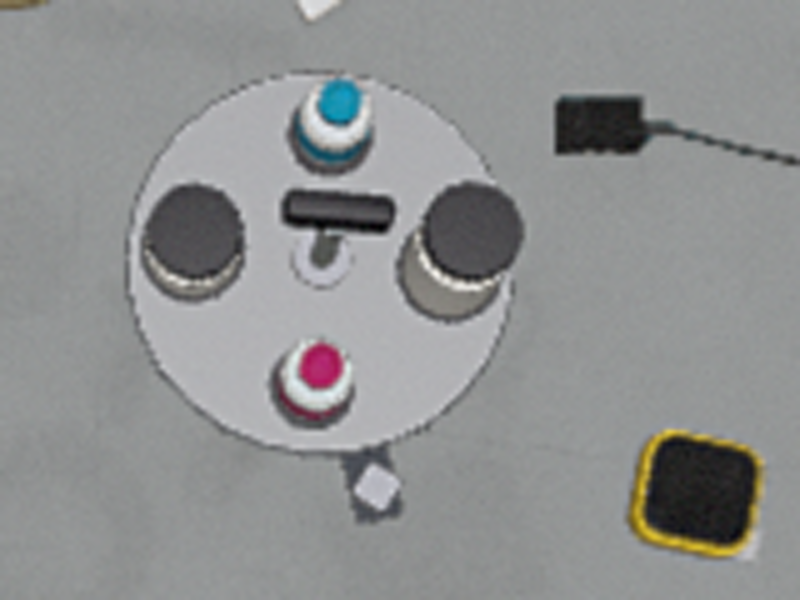

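View pics/scz.png

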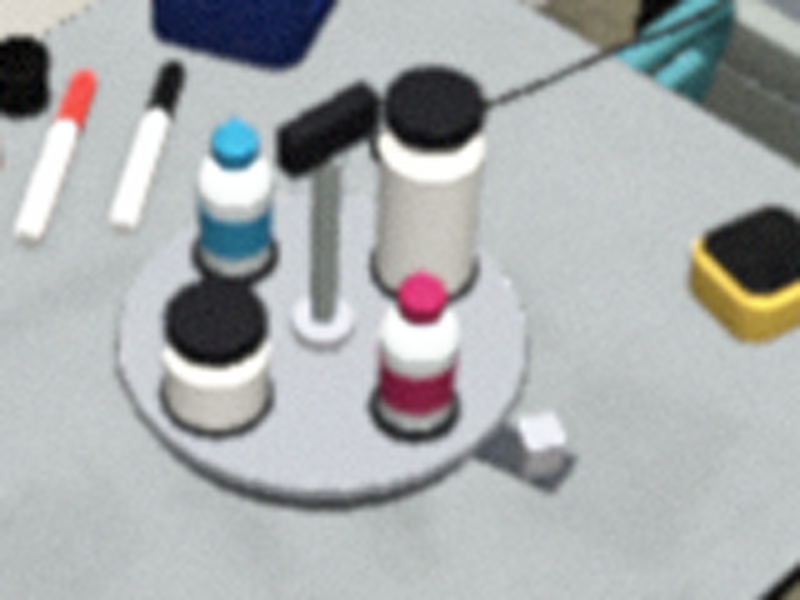

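```bash
python3 - <<'E'
from h import *
ims={n:get_image(n) for n in ['scene','top']}
def px(n,a): return np.array(a)/5-0.4+np.array(dict(top=[300,160],scene=[260,160])[n])
for n,t,a,z in [('top','lid',(473,231),148),('top','gripL',(288,206),178),('top','gripR',(392,211),178),('top','ptr',(377,487),28),
 ('top','tray',(320,262),27),('top','lowjar',(195,232),85),
 ('scene','lid',(435,106),148),('scene','ptr',(541,428),28),('scene','tray',(321,325),27)]:
    print(n,t,np.round(atz(ims[n],px(n,a),z),1))
E
```

```text
top lid [ 549.1 -310.9  148. ]
top gripL [ 558. -216.  178.]
top gripR [ 554.5 -267.6  178. ]
top ptr [ 432.4 -268.1   28. ]
top tray [ 556.1 -241.1   27. ]
top lowjar [ 563.3 -172.    85. ]
scene lid [ 546.7 -302.8  148. ]
scene ptr [ 435.8 -266.3   28. ]
scene tray [ 562.8 -241.9   27. ]
```

```bash
cat >> h.py <<'E'
def rel(tgt,yaw,st=None,pos=None,rot=None):
    st=st or ctrl.read_state()
    R0=toR(st['tool_rot'] if rot is None else rot); p0=np.array(st['eef_pos'] if pos is None else pos)
    d=R0.T@(np.array(tgt)-p0)/1000
    Rt=toR([np.pi,0,yaw]); return np.round(d,4),np.round(R.from_matrix(R0.T@Rt).as_rotvec(),3)
E
python3 - <<'E'
from h import *
print(rel([549,-309,230],np.radians(-5)))
print(rel([549,-309,230],np.radians(-5),pos=[266.14,-593.032,231.313],rot=[np.pi,0,-1.149]))
E
```

```text
(array([-0.1433, -0.3744,  0.0013]), array([-0.   ,  0.   , -1.062]))
(array([-0.1433, -0.3744,  0.0013]), array([ 0.   ,  0.   , -1.062]))
```

Call:
{"api": "move_arm", "payload": {
  "moves": [
    [[-0.02,-0.0536,0,0,0,-0.15],[-0.041,-0.107,0,0,0,-0.3],[-0.061,-0.16,0,0,0,-0.45],[-0.082,-0.214,0,0,0,-0.6],[-0.102,-0.267,0,0,0,-0.75],[-0.123,-0.321,0,0,0,-0.9],[-0.143,-0.374,0,0,0,-1.06],[-0.143,-0.374,0,0,0,-1.06],[-0.143,-0.374,0,0,0,-1.06],[-0.143,-0.374,0,0,0,-1.06]]
  ],
  "jaw": 0
}}

```text
clock: 2.8
eef_pos: [547.6, -311.3, 231.3]
tool_rot: [3.14, 0.001, -0.092]
force: [-0.7, -0.0, 0.2]
width: 0.4
```

```bash
python3 - <<'E'
from h import *
st=ctrl.read_state(); im=get_image('wrist'); cv2.imwrite('pics/w1.png',im['color'])
print(st['clock'],st['eef_pos'],st['tool_rot'],st['qpos'].round(2),st['force'])
for t,z in dict(pointer=28,lid_top=148,grip_center=166).items():
    for r in models.place_of('wrist',t)[:2]: print(t,round(r['score'],2),np.round(r['uv'],1),np.round(atz(im,r['uv'],z,st),1))
E
```

```text
2.8 [ 547.55563759 -311.25377999  231.26397885] [ 3.14046588e+00  8.23055296e-04 -9.21321721e-02] [ 0.62  0.61 -0.25  1.57  0.17  0.98  0.23] [-0.74899985 -0.02206393  0.21982162]
pointer 0.83 [196.2 170.7] [ 435.7 -269.2   28. ]
lid_top 0.74 [329.5 247.3] [ 552.9 -312.6  148. ]
grip_center 0.65 [330.9 136.7] [ 559.1 -243.1  166. ]
```

View pics/w1.png

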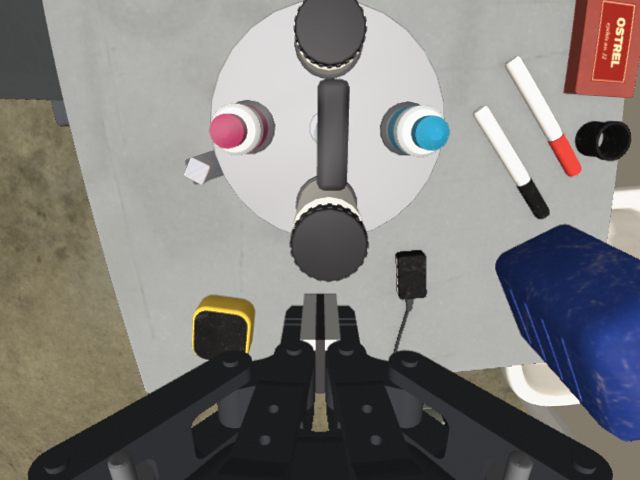

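```bash
python3 - <<'E'
from h import *
st=ctrl.read_state(); im=get_image('wrist')
P={}
for t,a,z in [('lid',(329,242),148),('gripFar',(334,82),178),('gripNear',(333,187),178),('ptr',(197,171),28),('low',(331,30),85)]:
    P[t]=atz(im,a,z,st); print(t,P[t].round(1))
g=(P['gripFar']+P['gripNear'])/2; l=P['lid']-g; p=P['ptr']-g
print(g,np.degrees(np.arctan2(l[1],l[0])),np.degrees(np.arctan2(p[1],p[0])),np.hypot(*l[:2]),np.hypot(*p[:2]))
d=P['gripNear']-P['gripFar'];print(np.degrees(np.arctan2(d[1],d[0])),np.linalg.norm(d))
print(rel([551.5,-312.5,155],np.radians(-5)))
E
```

```text
lid [ 553.6 -308.1  148. ]
gripFar [ 563.1 -215.3  178. ]
gripNear [ 558.3 -267.5  178. ]
ptr [ 437.1 -268.7   28. ]
low [ 567.9 -173.1   85. ]
[ 560.69309124 -241.39268374  178.        ] -96.07626053702616 -167.53969512650363 67.11992886567609 126.59436617860861
-95.16880627983736 52.32811702688592
(array([0.0034, 0.002 , 0.0764]), array([ 0.   ,  0.   , -0.003]))
```

Call:
{"api": "move_arm", "payload": {
  "moves": [
    [[0.005,0.0,0.03,0,0,0],[0.005,0.0,0.06,0,0,0],[0.005,0,0.078,0,0,0],[0.005,0,0.078,0,0,0],[0.005,0,0.082,0,0,0],[0.005,0,0.086,0,0,0],[0.005,0,0.089,0,0,0],[0.005,0,0.089,0,0,0]]
  ]
}}

```text
clock: 4.05
eef_pos: [554.6, -310.3, 143.2]
tool_rot: [3.141, -0.002, -0.089]
force: [0.5, -1.8, 3.2]
width: 0.3
```

```bash
python3 - <<'E'
from h import *
st=ctrl.read_state(); im=get_image('wrist'); cv2.imwrite('pics/w2.png',im['color'])
print(st['clock'],st['eef_pos'],st['tool_rot'],st['force'])
E
```

```text
4.05 [ 554.60684864 -310.29103689  143.23047971] [ 3.14073246e+00 -2.09228018e-03 -8.90422596e-02] [ 0.51004246 -1.76925437  3.16155739]
```

View pics/w2.png

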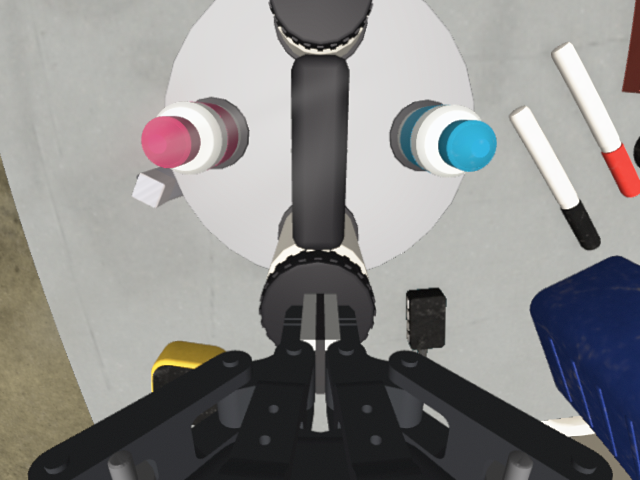

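The fingertips touch the lid at its centre, about (320,300), and it is pushing back with 3 N. I'll press further.

Call:
{"api": "move_arm", "payload": {
  "moves": [
    [[0,0,0.003,0,0,0],[0,0,0.006,0,0,0],[0,0,0.008,0,0,0],[0,0,0.008,0,0,0]]
  ]
}}

```text
clock: 4.6
eef_pos: [558.3, -310.7, 139.8]
tool_rot: [3.139, -0.01, -0.088]
force: [-0.1, 2.1, 25.8]
width: 0.0
```

Call:
{"api": "move_arm", "payload": {
  "moves": [
    [[0,0,0.001,0,0,0],[0,0,0.001,0,0,0],[0,0,0.001,0,0,0]]
  ]
}}

```text
clock: 4.97
eef_pos: [558.9, -310.8, 139.8]
tool_rot: [3.138, -0.012, -0.088]
force: [-1.4, 3.0, 30.4]
width: -0.1
```

Call:
{"api": "move_arm", "payload": {
  "moves": [
    [[0,0,-0.01,0,0,0],[0,0,-0.05,0,0,0],[0,0,-0.09,0,0,0],[0.004,-0.035,-0.09,0,0,0],[0.004,-0.07,-0.09,0,0,0],[0.004,-0.07,-0.09,0,0,0],[0.004,-0.07,-0.09,0,0,0],[0.004,-0.07,-0.09,0,0,0]]
  ],
  "jaw": 0
}}

```text
clock: 5.98
eef_pos: [563.4, -242.0, 223.0]
tool_rot: [3.141, 0.001, -0.091]
force: [0.3, -0.7, 0.6]
width: -0.1
```

```bash
python3 - <<'E'
from h import *
st=ctrl.read_state(); im=get_image('wrist'); cv2.imwrite('pics/w3.png',im['color'])
print(st['clock'],st['eef_pos'],st['tool_rot'],st['force'])
for t,z in dict(pointer=28,lid_top=140,grip_center=166).items():
    for r in models.place_of('wrist',t)[:2]: print(t,round(r['score'],2),np.round(r['uv'],1),np.round(atz(im,r['uv'],z,st),1))
im=get_image('scene')
c=im['color'][120:280,240:440];cv2.imwrite('pics/sc3.png',cv2.resize(c,None,fx=4,fy=4,interpolation=2))
E
```

```text
5.975 [ 563.42326291 -242.04958354  222.95883874] [ 3.14089406e+00  7.56176573e-04 -9.10671476e-02] [ 0.30700986 -0.69097357  0.59860033]
pointer 0.91 [189.2 245.7] [ 433.9 -269.5   28. ]
grip_center 0.64 [311.3 268.3] [ 557.4 -245.8  166. ]
```

View pics/w3.png

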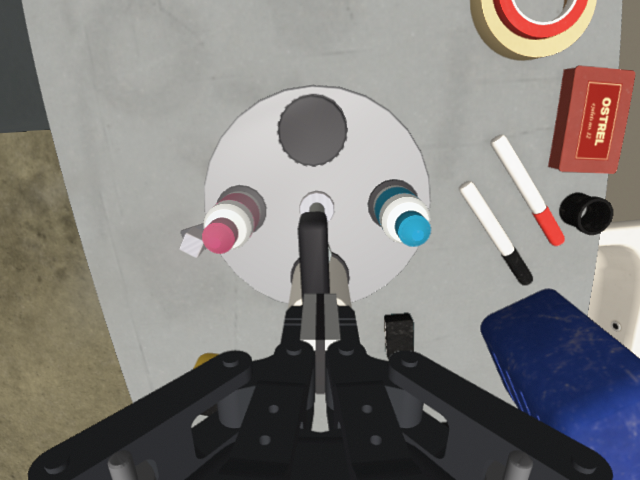

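View pics/sc3.png

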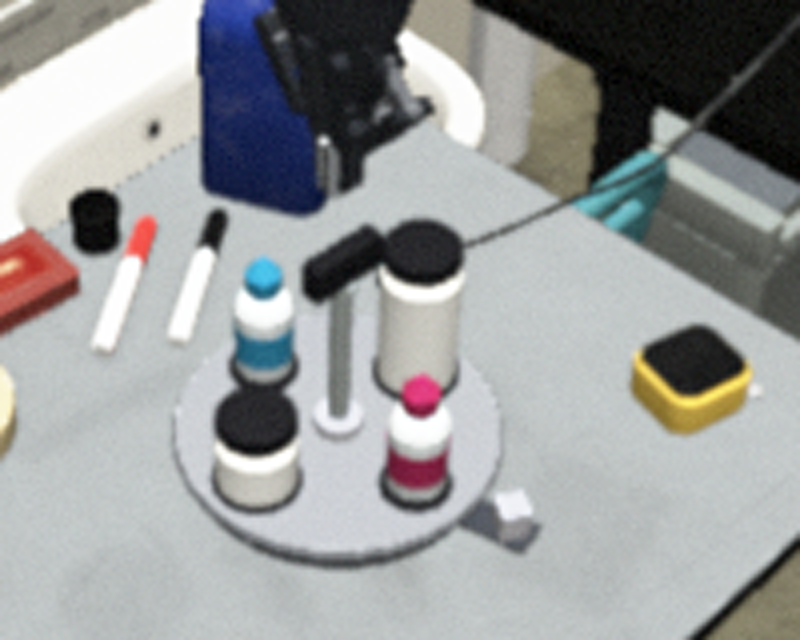

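Call:
{"api": "move_arm", "payload": {
  "moves": [
    [[-0.0045,0,0,0,0,0],[-0.0045,0,0,0,0,0],[-0.0045,0,0,0,0,0],[-0.0045,0,0,0,0,0],[-0.0045,0,0,0,0,0],[-0.0045,0,0,0,0,0]]
  ],
  "jaw": 1
}}

```text
clock: 6.98
eef_pos: [559.6, -240.1, 223.3]
tool_rot: [-3.142, -0.0, -0.089]
force: [-0.2, -0.0, 0.9]
width: 85.4
```

```bash
python3 - <<'E'
from h import *
st=ctrl.read_state(); im=get_image('wrist'); cv2.imwrite('pics/w4.png',im['color'])
print(st['clock'],st['eef_pos'],st['tool_rot'],st['width'])
for a in [(326,211),(326,310)]: print(atz(im,a,178,st))
E
```

```text
6.975 [ 559.5662898  -240.07682117  223.29515253] [-3.14153634e+00 -3.49025247e-06 -8.89274742e-02] 85.37327349585027
[ 564.89879844 -207.75595932  178.        ]
[ 560.11738142 -265.199576    178.        ]
```

View pics/w4.png

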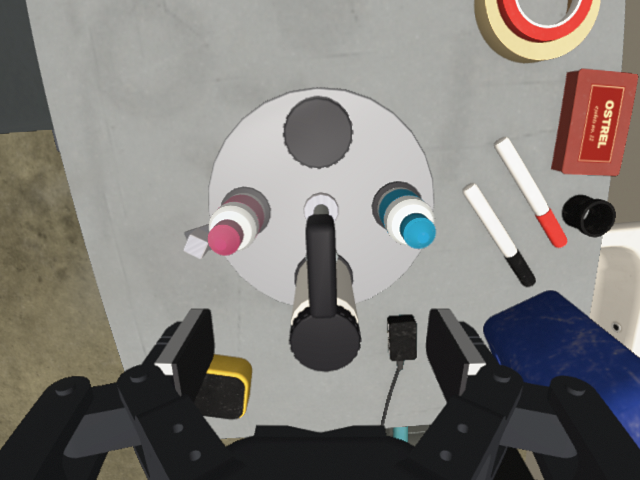

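Call:
{"api": "move_arm", "payload": {
  "moves": [
    [[0,0.001,0.03,0,0,0],[0,0.001,0.06,0,0,0],[0,0.001,0.075,0,0,0],[0,0.001,0.075,0,0,0],[0,0.001,0.075,0,0,0]]
  ]
}}

```text
clock: 7.65
eef_pos: [560.3, -241.3, 149.4]
tool_rot: [3.141, -0.002, -0.089]
force: [0.0, 0.0, 0.2]
width: 85.6
```

```bash
python3 - <<'E'
from h import *
st=ctrl.read_state(); im=get_image('wrist'); cv2.imwrite('pics/w5.png',im['color'])
print(st['clock'],st['eef_pos'],st['tool_rot'],st['force'])
E
```

```text
7.65 [ 560.31407168 -241.34451932  149.36548461] [ 3.14115494e+00 -1.93094330e-03 -8.90039025e-02] [0.03183214 0.03514907 0.16530114]
```

View pics/w5.png

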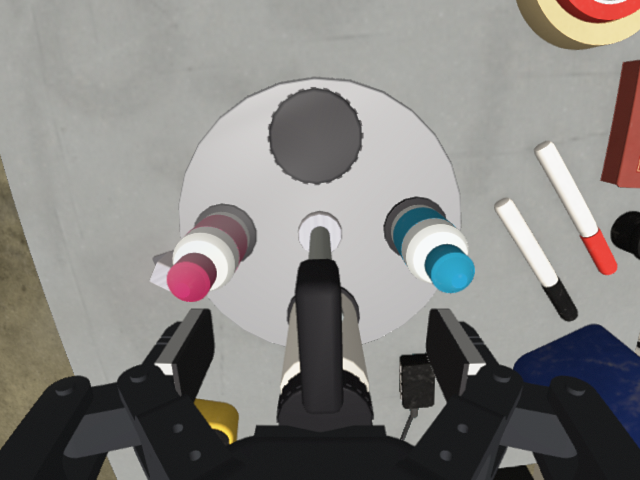

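The grip is centred between the open pads, at about (320,330). Closing now.

Call:
{"api": "move_arm", "payload": {
  "moves": [
    [[0,0,0,0,0,0],[0,0,0,0,0,0],[0,0,0,0,0,0],[0,0,0,0,0,0],[0,0,0,0,0,0],[0,0,0,0,0,0],[0,0,0,0,0,0],[0,0,0,0,0,0]]
  ],
  "jaw": 0
}}

```text
clock: 8.7
eef_pos: [560.4, -241.3, 148.8]
tool_rot: [3.141, -0.002, -0.089]
force: [4.1, -1.0, 3.9]
width: 15.8
```

Call:
{"api": "move_arm", "payload": {
  "moves": [
    [[0,0,0,0,0,0.06],[0,0,0,0,0,0.16],[0,0,0,0,0,0.27],[0,0,0,0,0,0.39],[0,0,0,0,0,0.51],[0,0,0,0,0,0.63],[0,0,0,0,0,0.75],[0,0,0,0,0,0.87],[0,0,0,0,0,0.98],[0,0,0,0,0,1.07],[0,0,0,0,0,1.13],[0,0,0,0,0,1.16],[0,0,0,0,0,1.16],[0,0,0,0,0,1.16]]
  ]
}}

```text
clock: 10.45
eef_pos: [561.1, -241.8, 148.8]
tool_rot: [-3.139, -0.002, -1.249]
force: [4.3, -1.1, 1.9]
width: 15.9
```

```bash
python3 - <<'E'
from h import *
st=ctrl.read_state(); im=get_image('wrist'); cv2.imwrite('pics/w6.png',im['color'])
print(st['clock'],st['eef_pos'],st['tool_rot'],st['force'],st['torque'],st['qpos'].round(2))
im2=get_image('top');c=im2['color'][140:290,280:480];cv2.imwrite('pics/t6.png',cv2.resize(c,None,fx=4,fy=4,interpolation=2))
im2=get_image('scene');c=im2['color'][120:280,240:440];cv2.imwrite('pics/s6.png',cv2.resize(c,None,fx=4,fy=4,interpolation=2))
E
```

```text
10.45 [ 561.05991091 -241.79479659  148.83996241] [-3.13872122e+00 -2.37617460e-03 -1.24944009e+00] [ 4.26204216 -1.1059862   1.86933365] [-0.26400985 -0.98893572 -0.01944518] [ 0.3   0.67  0.1   1.72 -0.09  0.76 -0.81]
```

View pics/w6.png

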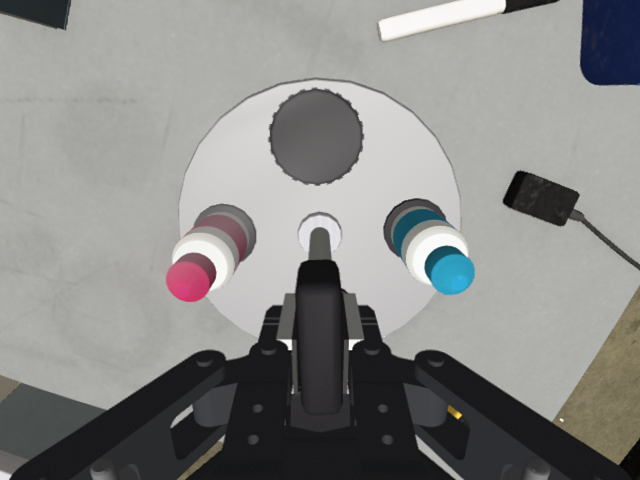

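View pics/t6.png

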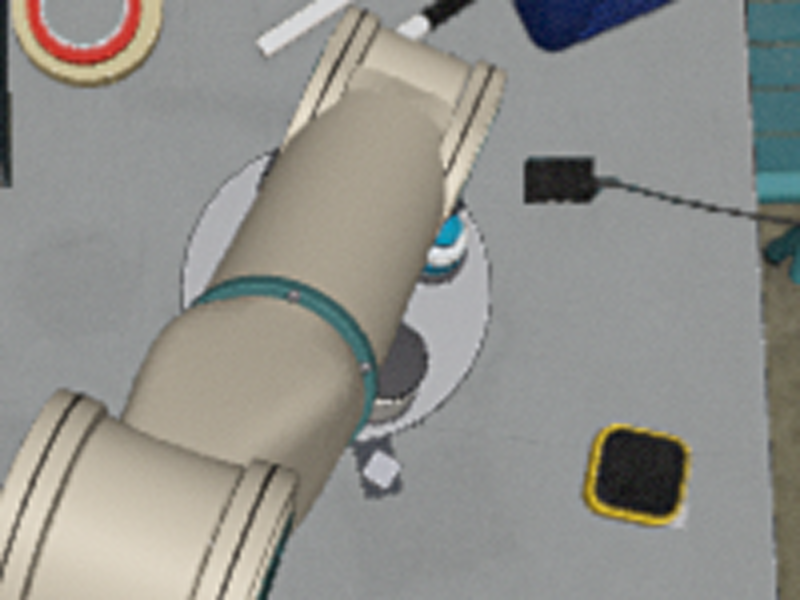

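View pics/s6.png

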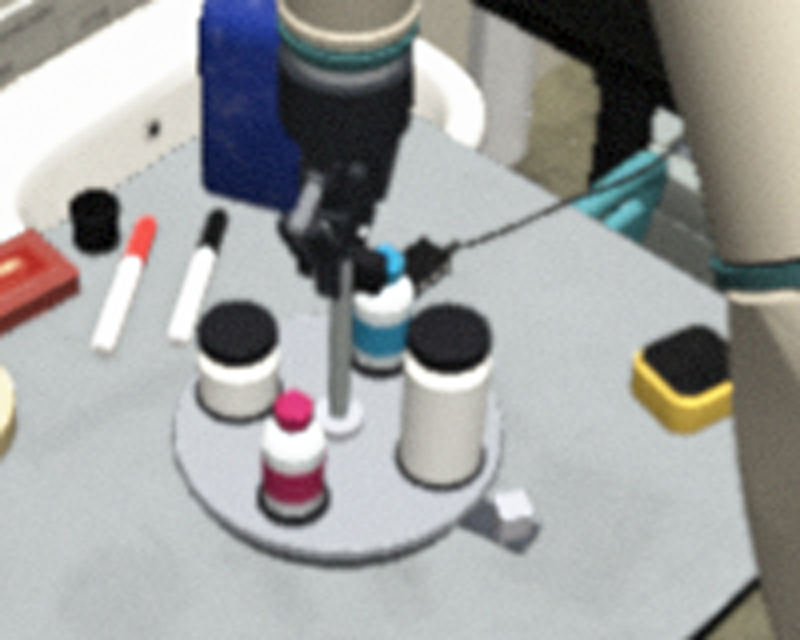

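```bash
python3 - <<'E'
from h import *
im=get_image('scene'); get=lambda a,z: atz(im,np.array(a)/4-.4+[240,120],z)
hub=get((340,418),27);lid=get((448,335),140);ptr=get((514,501),28)
print(hub,lid,ptr)
A=np.array([559,-241.5])
for p in (lid,ptr): print([np.degrees(np.arctan2(p[1]-c[1],p[0]-c[0])).round(1) for c in (A,hub)], np.linalg.norm(p[:2]-A))
for n,zs in (('scene',0),):
  for t,z in dict(lid_top=140,pointer=28).items():
    for r in models.place_of(n,t)[:2]: print(t,round(r['score'],2),r['uv'],atz(im,r['uv'],z))
E
```

```text
[ 562.50502657 -244.60859137   27.        ] [ 490.89870352 -258.73604433  140.        ] [ 435.99711111 -267.6618791    28.        ]
[np.float64(-165.8), np.float64(-168.8)] 70.24861426226174
[np.float64(-168.0), np.float64(-169.7)] 125.75434224659527
lid_top 0.53 [349.4, 204.2] [ 492.70783852 -252.94038118  140.        ]
pointer 0.76 [366.9, 244.7] [ 438.45061601 -265.9589517    28.        ]
```

Call:
{"api": "move_arm", "payload": {
  "moves": [
    [[0,0,0,0,0,0.03],[0,0,0,0,0,0.07],[0,0,0,0,0,0.1],[0,0,0,0,0,0.107],[0,0,0,0,0,0.107],[0,0,0,0,0,0.107],[0,0,0,0,0,0.107],[0,0,0,0,0,0.107]]
  ]
}}

```text
clock: 11.75
eef_pos: [561.1, -241.9, 148.8]
tool_rot: [-3.138, -0.002, -1.356]
force: [5.1, -2.2, 3.3]
width: 15.9
```

```bash
python3 - <<'E'
from h import *
st=ctrl.read_state()
print(st['clock'],st['eef_pos'],st['tool_rot'],st['force'],st['qd'].round(3),st['width'])
im2=get_image('top');c=im2['color'][140:290,280:480];cv2.imwrite('pics/t7.png',cv2.resize(c,None,fx=4,fy=4,interpolation=2))
im2=get_image('scene');c=im2['color'][180:280,300:425];cv2.imwrite('pics/s7.png',cv2.resize(c,None,fx=6,fy=6,interpolation=2))
E
```

```text
11.75 [ 561.08805635 -241.85140318  148.83374023] [-3.13839641e+00 -2.12723797e-03 -1.35642741e+00] [ 5.07609384 -2.24609529  3.28324341] [-0.002  0.001 -0.    -0.     0.    -0.001 -0.002] 15.90144747630375
```

View pics/t7.png

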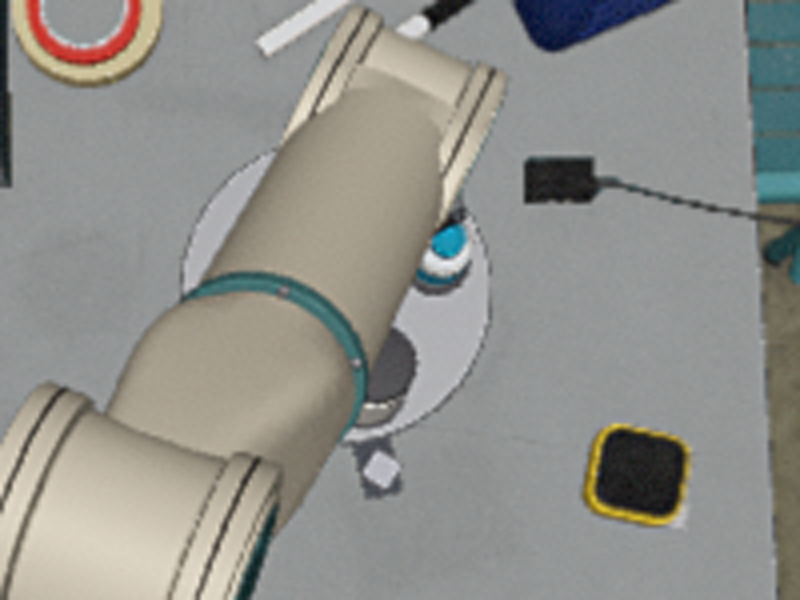

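View pics/s7.png

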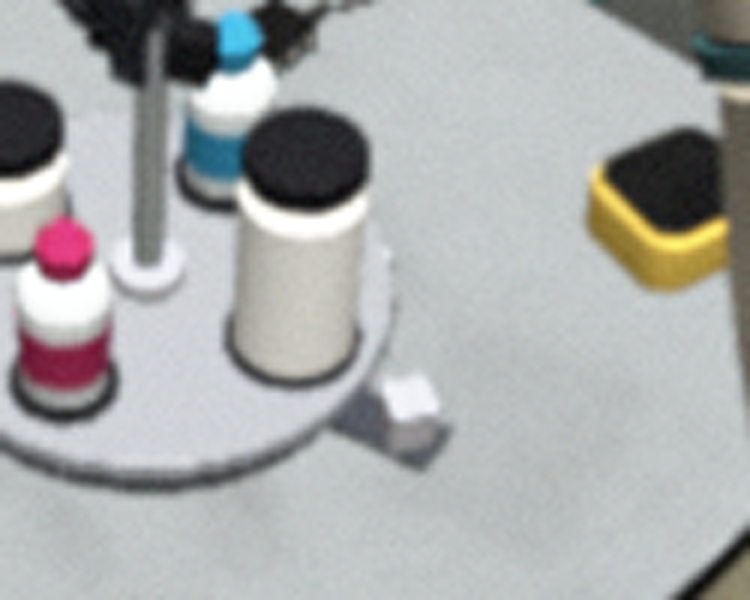

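```bash
python3 - <<'E'
from h import *
A=np.array([559,-241.5])
ang=lambda p,c=A: np.degrees(np.arctan2(p[1]-c[1],p[0]-c[0])).round(1)
im=get_image('scene'); g=lambda a,z: atz(im,np.array(a)/6-.4+[300,180],z)
h=g((148,269),27);j=g((294,338),28);p=g((411,397),28)
print(h,j,p,'jar/ptr about hub',ang(j,h),ang(p,h),'about A',ang(j),ang(p))
im=get_image('top')
b0=atz(im,np.array((340,100))/5-.4+[300,160],122);b1=atz(im,np.array((451,239))/4-.4+[280,140],122)
print(b0,b1,ang(b0),ang(b1))
p=atz(im,np.array((381,470))/4-.4+[280,140],28);print(p,ang(p))
E
```

```text
[ 562.30545125 -243.15330467   27.        ] [ 490.52190658 -256.21530459   28.        ] [ 434.03100429 -265.34922153   28.        ] jar/ptr about hub -169.7 -170.2 about A -167.9 -169.2
[ 624.19481678 -247.69563903  122.        ] [ 570.91084199 -309.82936367  122.        ] -5.4 -80.1
[ 432.16731007 -267.67488467   28.        ] -168.3
```

```bash
python3 - <<'E'
from h import *
st=ctrl.read_state(); print(st['clock'],st['width'],st['force'])
print(job.finish_job())
E
```

```text
11.95 15.429787976910177 [ 5.8622318  -1.32393257  1.94855218]
the job is handed in; nothing more can be done
None
```

I pressed the lid home, turned the carousel about 1.27 rad clockwise to the pointer, and handed the job in at about 12 s with the grip still pinched. `finish_job` gave no verdict, so the result rests on my own checks.

- **Lid:** I pressed with the closed fingertips while the jar was still about 1.26 rad from the pointer. The downward push reached about 30 N and the tip stopped at z ≈ 139.8 mm, which matches the 140 mm home height.
- **Jar at the pointer:** The last checks put the jar at about -168° to -170° round the axis and the pointer at about -168° to -170°. In each single view they differ by no more than about 2°, or 0.03 rad.
- **Where the views disagreed:** At an earlier check, points at lid height in the scene camera came out several millimetres off in y. I therefore used tray-level points and the tool's own angle.
- **Holding still:** The fingers read 15–16 mm on the 16 mm grip and the joint speeds were near zero. The contact force on the grip was not measured directly; the grip setting is half the maximum.
- **Loose things:** My moves kept clear of the cup, the loose bottle and the tape measure. The tape measure looked unmoved in the last top view, but I took no final position check of the three.

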